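# Press a tile-faced trivet in a hand-pumped ratchet press

### The job

Lay the blue-tiled trivet board, tile side up, along the bed of the blue press so that it lies squarely within the bed's width with its far end touching the yellow end stop, and let go of it. Then pump the red side lever four full strokes, each right down and all the way back up, so that the press foot is clamped on the board with its spring squeezed, and leave the lever up. Leave the plain board, mugs, glue, jar and brush where they stand.

Things in the scene. Friction and masses are not known exactly. Their poses are not given: they have to be found in the camera images.
- tile_board: the trivet board to press: dark wood bar 180 x 50 x 24 mm (x, y, z) with a blue tiled upper face, 0.1 to 0.2 kg. Origin: centre of its underside; x along its length, z up out of the tile side. Its two ends are alike
- plain_board: a bystander board of the same 180 x 50 x 24 mm size with a pale bare wood upper face; leave it. Origin: centre of its underside, x along its length
- press: blue hand press, fixed on the table, open front (-x) towards the robot within 0.3 rad; y to its left, z up. Origin: centre of its 160 x 210 x 12 mm base plate, at table height. Aluminium bed 70 mm wide (y), x = -130 to +70 mm, top at z = 20 mm. Two columns, radius 13 mm, at x = 0, y = +-75 mm. The lever sticks out on the -y side
- head_top (a point): centre of the top of the press's blue head, z = 205 mm in the press frame; the head spans x = +-30, y = +-95, z = 125 to 205 mm; the ram's end shows above it up to z = 250 mm
- end_stop (a point): middle of the lower edge of the yellow end stop's front face, on the bed's top at x = +55, y = 0, z = 20 mm in the press frame; the stop is 60 mm wide and 18 mm high
- foot_under (a point): centre of the underside of the spring-loaded steel foot, 50 mm (x) by 55 mm (y), under the head on the axis x = y = 0 of the press; at z = 58 mm when raised, so 14 mm above a 24 mm board on the bed
- bed_spot (a point): where the centre of the board's underside belongs: a point on the bed's top, at x = -35, y = 0, z = 20 mm in the press frame, with the press's axes. 55 mm of the board then lie beyond the press axis and 125 mm in front of it
- lever_grip (a point): the middle of the upper face of the lever's red grip, which is 30 mm wide, 95 mm long and 18 mm thick; it moves with the lever. At rest it is about 226 mm to the press's -y side (y = -226 mm), 246 mm above the table; fully down about 244 mm to the side, 136 mm above the table
- press_lever (a joint): pump lever angle: 0 = up at rest (0.5 rad above level), 0.8 rad = fully down on its limit. Pivot along the press's x, at x = 0, y = -105, z = 170 mm in its frame; red grip's centre 142 mm from it. A spring lifts it; 5 to 10 N on the grip pushes it down. A full stroke moves the ram 6 mm; the ratchet takes its next tooth only if the lever passes 0.72 rad and then returns below 0.1 rad
- press_ram (a joint): how far the ram has been pumped down: 0 at the start, 0.006 m more for each full stroke, 0.024 m after four, 0.026 m at its limit; it stays where it is left and cannot be raised again
- press_foot (a joint): how far the foot's spring is squeezed: 0 = hanging free, about 0.010 m after four strokes on a board of 24 mm
- mug1: white mug, 84 mm across its rim, 95 mm high, with a handle 35 mm out on its +y side; bystander. Origin: centre of its underside, z up
- mug2: white mug, 84 mm across its rim, 95 mm high, with a handle 35 mm out on its +y side; bystander. Origin: centre of its underside, z up
- mug3: white mug, 84 mm across its rim, 95 mm high, with a handle 35 mm out on its +y side; bystander. Origin: centre of its underside, z up
- glue: white glue bottle, 56 mm across, 160 mm high; bystander. Origin: centre of its underside
- jar: amber glass jar, 76 mm across, 100 mm high; bystander. Origin: centre of its underside
- brush: brush about 190 mm long, lying along its x; bystander. Origin at its middle underneath
Things that resemble listed ones, but are neither listed nor needed, are in the scene too. What is shaped like the tile_board but turquoise is not meant.

How it is judged:
On the way, in this order (a step that is already met when the one before it is completed fails the run):
1. the tile board lies on the bed against the end stop, let go, before pumping (x of tile_board in the frame of bed_spot between -0.01 and 0.006 m and y of tile_board in the frame of bed_spot between -0.012 and 0.012 m and z of tile_board in the frame of bed_spot between -0.004 and 0.004 m and angle between the x axis of tile_board and the x axis of press, either way round below 0.13 rad and angle between tile_board's own z axis and vertical below 0.1 rad and contact force between the fingers and tile_board below 0.5 N and value of joint press_ram below 0.002 m), for 0.2 s.
2. stroke 1: the ram has been pumped down about 6 mm (value of joint press_ram above 0.004 m), for 0.05 s.
3. stroke 2: the ram has been pumped down about 12 mm (value of joint press_ram above 0.01 m), for 0.05 s.
4. stroke 3: the ram has been pumped down about 18 mm (value of joint press_ram above 0.016 m), for 0.05 s.
5. stroke 4: the ram has been pumped down about 24 mm (value of joint press_ram above 0.022 m), for 0.05 s.
At the end, for the whole second after the job is handed in: tile board flat on the bed, tile up, within 10 mm of the end stop, 12 mm of the bed's middle line and 0.13 rad of square; ram pumped down at least 22 mm (four full strokes), foot spring squeezed over 5 mm, lever back up (below 0.1 rad), board at rest (x of tile_board in the frame of bed_spot between -0.01 and 0.006 m and y of tile_board in the frame of bed_spot between -0.012 and 0.012 m and z of tile_board in the frame of bed_spot between -0.004 and 0.004 m and angle between the x axis of tile_board and the x axis of press, either way round below 0.13 rad and angle between tile_board's own z axis and vertical below 0.1 rad and value of joint press_ram above 0.022 m and value of joint press_foot above 0.005 m and value of joint press_lever below 0.1 rad and linear speed of tile_board below 0.02 m/s); the robot touches nothing.
It fails at once if the plain board is pushed more than 30 mm from its place or tipped over (distance of plain_board from where it was at the start of the episode above 0.03 m or angle between plain_board's own z axis and vertical above 0.5 rad).
It fails at once if a mug is pushed more than 30 mm from its place or tipped over (distance of any of mug1, mug2, mug3 from where it was at the start of the episode above 0.03 m or angle between any of mug1, mug2, mug3's own z axis and vertical above 0.5 rad).
It fails at once if the glue or the jar is pushed more than 30 mm from its place or tipped over (distance of any of glue, jar from where it was at the start of the episode above 0.03 m or angle between any of glue, jar's own z axis and vertical above 0.5 rad).
It fails at once if the brush is pushed more than 30 mm from its place (distance of brush from where it was at the start of the episode above 0.03 m).
It also fails if it takes over 72 s, if anything falls off the work surface, if the arm or the gripper's body presses on something with over 40 N, if the wrist force passes 120 N, or if a joint passes its speed limit or range.

### The arm

A 6-joint arm with a two-finger parallel gripper is mounted at the origin on the work surface. World frame = base frame: x ahead of the robot, y to its left, z up, the work surface at z = 0. Lengths are in m, angles in rad, forces in N, time in s.
With the tool pointing down it reaches from about 0.2 to 0.875 m from the base axis. Payload 3.4 kg.
Tool frame: the origin (TCP) lies between the finger pads; the fingertips stand 25 mm ahead of it and the grasp point (between the pads) lies 6 mm ahead of it (r.nose_length is the z of the fingertips in the tool frame, in m); z points along the fingers, y is the line along which they close (so a half turn about z gives the same grasp; the last joint's range is limited). The gripper opens to 94 mm and grips with 3 to 60 N. Pads are 16 mm wide; open, the fingers measure 119 mm over their backs; the gripper's body (75 mm by 177 mm) begins 78 mm behind the grasp point.
Start: joints at [1.157, 0.276, 1.505, -0, 1.361, -0.121], TCP at [0.166, 0.551, 0.23] pointing down, gripper open.
Joint ranges: [-2.89, 2.89], [-0.75, 2.08], [0.22, 2.7], [-1.18, 4.32], [0.11, 2.71], [-2.7, 2.7]. Speed limits (rad/s): [2.57, 2.57, 3.14, 3.14, 3.14, 3.14].

### API

Orientations are given as a unit quaternion [w, x, y, z].
In Python, from plant import r, gripper_to, inverse_kinematics, vision, models, telemetry gives the robot as it stands. Calls block until the motion is done:
- r.move_to(position, orientation): joint-space move of the TCP to a pose.
- r.move_l(position, rot=None, vel=0.15, guard=None): straight line of the TCP; rot=None keeps the orientation; vel is the mean speed in m/s. With guard (N) it stops when the force on the tool has changed by that much, and returns True; else False.
- r.movej(angles): joint-space move.
- gripper_to(opening, f_grip=None): finger opening in m; f_grip is the grip in N (None keeps the last); returns when the fingers have stopped.
- r.hold(seconds).
- inverse_kinematics(position, orientation): joint angles nearest the present ones, or None.
- vision.snapshot(name): name is "side" or "top" or "wrist"; returns the picture (400x640x3 uint8, red, green, blue); there is no depth.
- vision.get_calibration(name): a dict with "fx", "fy", "cx", "cy" (pixels), "position" and "orientation" of the camera in the world. Camera axes: x right, y down, z forward; pixel columns grow to the right and rows downward; lengths in m; the calibration is good to about 2 mm. The wrist camera is an equidistant fisheye: a pixel r from the principal point sees the ray r / f radians off the axis. A picture is of the moment at which its call begins: read the wrist's pose just before it. get_calibration takes no time and is no camera call; for the wrist camera it gives the pose at the moment of the call.
A pose or a line that the arm cannot do raises r.PlanningError and nothing moves.
- r.sign_off(): hands the job in; it is judged then, once.
Trained networks look in the newest picture that a camera, given by its name, has taken for a name from the list of things; names that differ only in an ending like _2 or _b are one class to them, and where a whole thing is asked for, a point or a joint stands for the part that bears it (a point fixed in the world has none). Each returns a list of dicts, best first, with "score" (0 to 1); they miss things now and then, are a little off and sometimes report something else, mostly with a low value. They report only what shows in the picture. A call takes as long as a camera call. They do not tell look-alikes from the thing itself.
- models.boxes_of(thing, camera): "at" ([x, y, z] in m, in world coordinates, good to about 4 mm: the middle of the surface that is visible of it).
- models.regions_of(thing, camera): "pixels" (400x640 bool, what is visible of it).
- models.mark_of(thing, camera): "at" ([x, y, z] in m, in world coordinates, good to about 4 mm: a listed point, or the origin of a listed thing).
Readings, each from a call of its own:
- telemetry.current_t(): time.
- telemetry.current_joints(): joint angles.
- telemetry.current_dq(): joint speeds.
- telemetry.current_joint_efforts(): joint torques, N m.
- telemetry.current_ee_pos(): TCP position.
- telemetry.current_tool_rot(): TCP orientation.
- telemetry.current_wrist_force(): force on the tool from outside, world axes, zero at the start.
- telemetry.current_torque(): the same for the moment, N m.
- telemetry.current_opening(): finger opening in m.
- telemetry.current_finger_force(): force on a finger pad.
Only numpy, scipy, OpenCV 4.12 (cv2) and the standard library are available. Lean on these libraries where they do the work, as an engineer would, in place of code of your own. Each camera call takes 0.05 s, during which the arm holds its last target. There are 200 camera calls.

## Working session

There is one attempt and no reset: what is moved stays moved. The work goes in short steps, each a Python script; the robot and the scene stay as the last script left them, time stands still between calls to the robot, and variables do not carry over. Pictures are saved under pics/ and viewed, at most 10 in all, crops included, and the job is handed in when it is done.

```bash
mkdir -p pics; python3 - <<'E'
from plant import r, vision, models, telemetry
import cv2,numpy as np
ims=[]
for c in ["top","side"]:
    im=vision.snapshot(c); cv2.imwrite(f"pics/{c}0.png",im[:,:,::-1])
    k=vision.get_calibration(c); print(c,{a:np.round(b,3).tolist() for a,b in k.items()})
    for t in ["tile_board","plain_board","head_top","end_stop","foot_under","bed_spot","lever_grip","press","mug1","glue","jar","brush"]:
        print(t,[(np.round(d["at"],3).tolist(),round(d["score"],2)) for d in models.mark_of(t,c)])
print(telemetry.current_t())
E
```

```text
top {'fx': 498.048, 'fy': 498.048, 'cx': 313.41, 'cy': 197.788, 'position': [0.238, -0.008, 1.704], 'orientation': [-0.059, 0.712, -0.697, 0.063]}
tile_board [([0.257, 0.351, -0.001], 0.79), ([0.47, 0.409, -0.003], 0.71), ([0.646, -0.453, 0.002], 0.19)]
plain_board [([0.418, -0.393, 0.001], 0.63)]
head_top [([0.605, 0.101, 0.204], 0.95), ([0.69, 0.395, 0.0], 0.18)]
end_stop [([0.66, 0.09, 0.019], 0.8)]
foot_under [([0.609, 0.105, 0.057], 0.5)]
bed_spot [([0.574, 0.108, 0.016], 0.63), ([0.777, 0.175, -0.001], 0.19)]
lever_grip []
press [([0.605, 0.103, -0.001], 0.83), ([0.564, -0.117, 0.245], 0.22)]
mug1 [([0.686, 0.395, -0.001], 0.87), ([0.407, -0.14, 0.003], 0.78)]
glue [([0.646, -0.448, 0.001], 0.86)]
jar [([0.778, 0.175, -0.002], 0.86), ([0.802, -0.097, -0.004], 0.45)]
brush [([0.574, 0.109, 0.017], 0.25)]
side {'fx': 392.8, 'fy': 392.8, 'cx': 314.128, 'cy': 196.798, 'position': [-0.085, -0.487, 0.982], 'orientation': [-0.327, 0.841, -0.397, 0.165]}
tile_board [([0.473, 0.413, -0.003], 0.81), ([0.255, 0.35, -0.001], 0.67), ([0.564, -0.114, 0.244], 0.6)]
plain_board [([0.419, -0.398, -0.004], 0.92), ([0.566, -0.115, 0.244], 0.72)]
head_top [([0.598, 0.102, 0.205], 0.56)]
end_stop [([0.666, 0.094, 0.02], 0.58), ([0.562, -0.119, 0.245], 0.43)]
foot_under [([0.608, 0.1, 0.06], 0.59)]
bed_spot [([0.573, 0.111, 0.016], 0.56)]
lever_grip [([0.561, -0.117, 0.248], 0.58), ([0.775, 0.174, 0.001], 0.54)]
press [([0.606, 0.102, 0.0], 0.82), ([0.649, -0.452, 0.002], 0.36)]
mug1 [([0.73, -0.306, -0.002], 0.9), ([0.412, -0.143, -0.0], 0.77), ([0.679, 0.391, 0.003], 0.72), ([0.796, -0.097, 0.0], 0.26)]
glue [([0.651, -0.452, 0.002], 0.96)]
jar []
brush [([0.798, -0.094, -0.002], 0.8)]
1.3
```

View pics/top0.png

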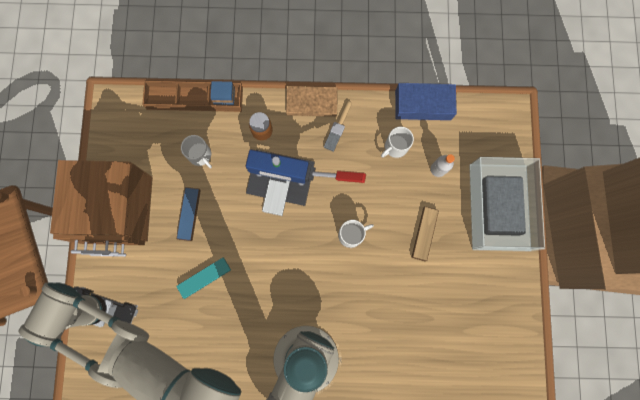

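View pics/side0.png

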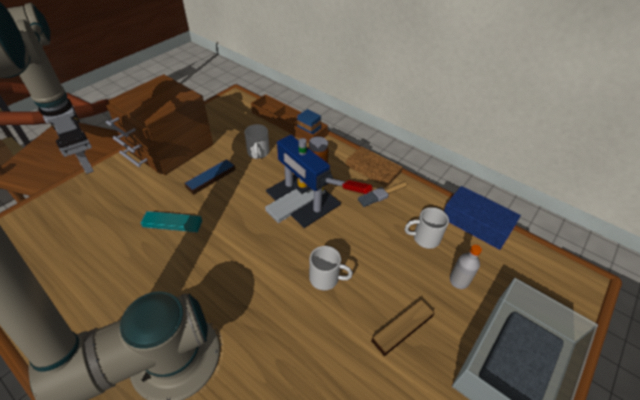

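The top view shows the blue board at about (188,214), with its near end at about (183,238). The turquoise decoy is at (204,278), the press at (278,180) and the red grip at (350,177). The side view shows the blue board tile side up at (210,176). Next I'll refine the yaws and check the grasp pose.

```bash
cat > h.py <<'E'
from plant import r, gripper_to, inverse_kinematics, vision, models, telemetry as T
import numpy as np, cv2, json
from scipy.spatial.transform import Rotation as R
def q(yaw):  # tool down, tool x at world yaw
    x,y,z,w=(R.from_euler('z',yaw)*R.from_euler('x',np.pi)).as_quat(); return [w,x,y,z]
def ray(c,uv,z):
    k=vision.get_calibration(c); uv=np.atleast_2d(uv).astype(float)
    d=np.c_[(uv[:,0]-k["cx"])/k["fx"],(uv[:,1]-k["cy"])/k["fy"],np.ones(len(uv))]
    o=k["orientation"]; d=R.from_quat([o[1],o[2],o[3],o[0]]).apply(d); p=np.array(k["position"])
    return (p+d*((z-p[2])/d[:,2])[:,None])[:,:2]
def rect(c,mask,z):
    v,u=np.nonzero(mask); p=ray(c,np.c_[u,v],z)
    (cx,cy),_,_=m=cv2.minAreaRect((p*1000).astype(np.float32))
    b=cv2.boxPoints(m); e=[b[1]-b[0],b[2]-b[1]]; e.sort(key=np.linalg.norm); l=e[1]
    return np.array([cx,cy])/1000,np.linalg.norm(e[1]),np.linalg.norm(e[0]),np.arctan(l[1]/l[0])
E
python3 - <<'E'
from h import *
im=vision.snapshot("top"); hsv=cv2.cvtColor(im,cv2.COLOR_RGB2HSV)
for d in models.regions_of("tile_board","top"): 
    v,u=np.nonzero(d["pixels"]); print(d["score"],u.mean(),v.mean(),rect("top",d["pixels"],.024),np.median(hsv[d["pixels"]],0))
for d in models.regions_of("head_top","top"): print("head",d["score"],rect("top",d["pixels"],.205))
acc={}
for i in range(3):
  for c in ["top","side"]:
    vision.snapshot(c)
    for t in ["tile_board","press","head_top","end_stop","bed_spot","foot_under","lever_grip"]:
        ref={"tile_board":(.472,.411),"lever_grip":(.563,-.117)}.get(t,(.61,.1))
        for d in models.mark_of(t,c):
            if np.hypot(*(np.array(d["at"][:2])-ref))<.08: acc.setdefault(t,[]).append(d["at"])
m={t:np.mean(a,0) for t,a in acc.items()}
for t in m: print(t,len(acc[t]),m[t].round(4),np.std(acc[t],0).round(4))
# fit press pose
from scipy.optimize import least_squares
L={"press":(0,0),"head_top":(0,0),"end_stop":(.055,0),"bed_spot":(-.035,0),"foot_under":(0,0),"lever_grip":(0,-.2255)}
def f(x):
    c,s=np.cos(x[2]),np.sin(x[2])
    return np.concatenate([x[:2]+[c*a-s*b,s*a+c*b]-m[t][:2] for t,(a,b) in L.items() if t in m])
s=least_squares(f,[.605,.103,-.19]); print(s.x,s.fun.round(4))
json.dump({"P":s.x.tolist(),"B":m["tile_board"].tolist()},open("m.json","w"))
k=vision.get_calibration("wrist"); print(k["position"],T.current_ee_pos(),k["orientation"],T.current_tool_rot(),T.current_t())
E
```

```text
0.84 203.01160092807424 277.72041763341065 (array([0.25296686, 0.34417465]), np.float32(183.02386), np.float32(52.735218), np.float32(-0.986769)) [ 89. 139. 152.]
0.68 188.03785103785103 213.99511599511598 (array([0.46686743, 0.40750552]), np.float32(180.21892), np.float32(55.227924), np.float32(-0.117529914)) [106. 103. 132.]
head 0.93 (array([0.5275434 , 0.02104274]), np.float32(370.957), np.float32(189.62984), np.float32(1.3910595))
tile_board 6 [ 0.4715  0.4112 -0.0024] [0.0013 0.0021 0.0011]
press 6 [0.6057 0.1022 0.0008] [0.0019 0.0018 0.0011]
head_top 8 [0.6181 0.0985 0.1582] [0.0249 0.0047 0.0801]
end_stop 7 [0.6551 0.0946 0.0455] [0.0197 0.0034 0.0637]
foot_under 5 [0.6068 0.1017 0.0586] [0.0007 0.002  0.0009]
lever_grip 6 [ 0.5647 -0.1168  0.2459] [0.0017 0.0017 0.0014]
bed_spot 5 [0.5731 0.1095 0.0195] [0.0013 0.0026 0.0014]
[ 0.60784544  0.1024815  -0.19318333] [ 0.0022  0.0003 -0.0103  0.004   0.0067 -0.0027  0.0004 -0.0003  0.001
  0.0008 -0.0001 -0.0021]
[0.1007218  0.57066888 0.38496782] [0.16600175 0.55054359 0.23050037] [0.09680989 0.79695642 0.59182294 0.0723458 ] [1.73458772e-05 1.45893043e-01 9.89300368e-01 4.28257048e-05] 3.85
```

```bash
cat >> h.py <<'E'
P=np.array([.606,.1022]); PY=-.190
def pw(x,y): c,s=np.cos(PY),np.sin(PY); return P+[c*x-s*y,s*x+c*y]
OFF=.062
E
python3 - <<'E'
from h import *
B=np.array([.471,.4105]); by=-.1175
g=B-OFF*np.array([np.cos(by),np.sin(by)])
r.move_to([*g,.13],q(np.pi+by)); 
r.move_l([*g,.029],vel=.12)
gripper_to(.03,40); print("open",T.current_opening(),T.current_finger_force())
r.move_l([*g,.14],vel=.15)
a=pw(-.185-OFF,0); r.move_to([*a,.14],q(np.pi+PY))
print(T.current_opening(),T.current_ee_pos(),a,T.current_wrist_force(),T.current_t())
top=vision.snapshot("top")[120:280,150:400]; w=vision.snapshot("wrist")
cv2.imwrite("pics/a.png",np.vstack([cv2.resize(top,(500,320)),cv2.resize(w,(500,280))])[:,:,::-1])
E
```

```text
open 0.04968035961269336 39.80796933174133
0.0498083876971035 [0.36449917 0.14952804 0.1401696 ] [0.36344495 0.14884815] [ 0.45705765 -0.06664865 -1.63940461] 8.675
```

View pics/a.png

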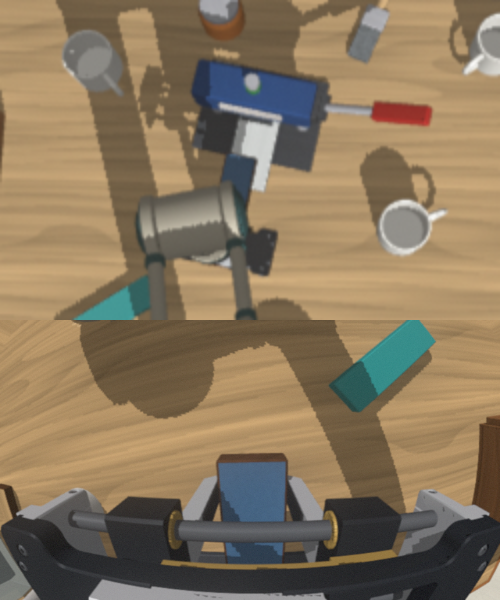

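The board is held straight. In the crop it sits at (238,175) and the bed at (258,155), and height parallax accounts for part of that offset. I'll lower it in front of the press and check the alignment there.

```bash
python3 - <<'E'
from h import *
a=pw(-.185-OFF,0); r.move_l([*a,.052],vel=.15)
print(T.current_ee_pos(),T.current_t())
top=vision.snapshot("top")[130:250,210:360]
cv2.imwrite("pics/b.png",cv2.resize(top,(750,600),interpolation=cv2.INTER_CUBIC)[:,:,::-1])
k=vision.get_calibration("top");o=k["orientation"];Rc=R.from_quat([o[1],o[2],o[3],o[0]])
def px(p): c=Rc.inv().apply(np.array(p)-k["position"]); return ((k["fx"]*c[0]/c[2]+k["cx"]-210)*5,(k["fy"]*c[1]/c[2]+k["cy"]-130)*5)
for n,x,y,z in [("bedL",-.13,.035,.02),("bedR",-.13,-.035,.02),("bedR2",-.04,-.035,.02),("brdL",-.095,.025,.048),("brdR",-.095,-.025,.048)]: print(n,np.round(px([*pw(x,y),z])))
E
```

```text
[0.36412657 0.14928583 0.05229289] 9.5083
bedL [256. 399.]
bedR [356. 421.]
bedR2 [385. 294.]
brdL [278. 346.]
brdR [351. 362.]
```

View pics/b.png

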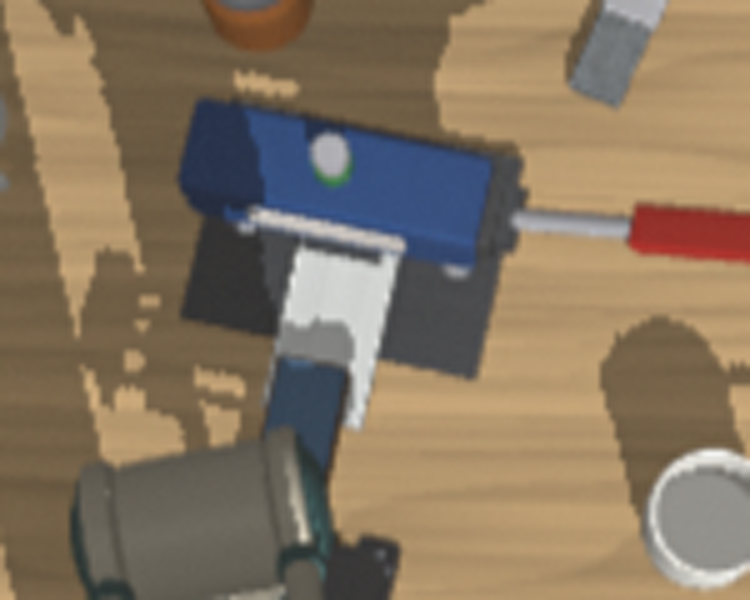

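The bed's right edge runs from (398,260) to (360,428). The board's near-foot end is at (275–349, 360), which is about 4 mm too far to +y. I'll shift it and insert.

```bash
python3 - <<'E'
from h import *
Y=-.0035
r.move_l([*pw(-.185-OFF,Y),.051],vel=.1)
r.move_l([*pw(-.05-OFF,Y),.051],vel=.1,guard=15) and print("early!",T.current_ee_pos())
hit=r.move_l([*pw(-.02-OFF,Y),.051],vel=.03,guard=8)
e=np.array(T.current_ee_pos()); c,s=np.cos(PY),np.sin(PY)
d=e[:2]-P; print(hit,"press frame",c*d[0]+s*d[1],-s*d[0]+c*d[1],e,T.current_wrist_force())
E
```

```text
True press frame -0.09633998047056744 -0.0037035561670954176 [0.51069428 0.11675775 0.0498486 ] [ 1.10630756  0.02071672 -0.53421111]
```

```bash
python3 - <<'E'
from h import *
e=np.array(T.current_ee_pos())
print(r.move_l([e[0],e[1],e[2]-.008],vel=.03,guard=6),T.current_ee_pos())
gripper_to(.075); r.hold(.3)
e=np.array(T.current_ee_pos()); r.move_l([e[0],e[1],.15],vel=.15)
e=pw(-.26,0);r.move_l([*e,.2],vel=.25)
print(T.current_t())
for c in ["top","side"]:
    im=vision.snapshot(c)
    print(c,[(np.round(d["at"],3),d["score"]) for d in models.mark_of("tile_board",c)],[np.round(d["at"],3) for d in models.mark_of("bed_spot",c)])
    if c=="top":A=cv2.resize(im[130:250,210:360],(500,400),interpolation=cv2.INTER_CUBIC)
cv2.imwrite("pics/c.png",A[:,:,::-1]); print(pw(-.035,0))
E
```

```text
True [0.51058117 0.11685036 0.0488842 ]
14.7333
top [(array([0.573, 0.103, 0.016]), 0.88), (array([0.258, 0.351, 0.004]), 0.86), (array([0.606, 0.103, 0.   ]), 0.32)] [array([0.57 , 0.106, 0.018])]
side [(array([0.254, 0.35 , 0.004]), 0.83), (array([0.572, 0.108, 0.014]), 0.75), (array([ 0.421, -0.395, -0.005]), 0.33)] [array([0.575, 0.111, 0.017])]
[0.57162985 0.10881006]
```

View pics/c.png

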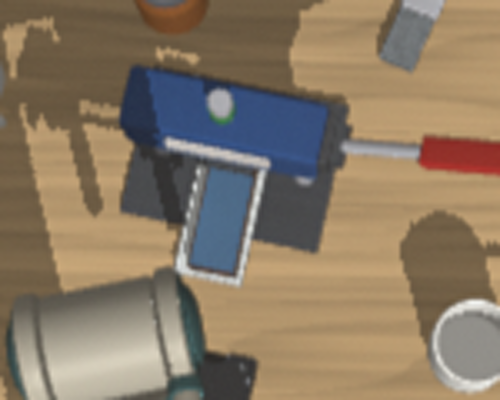

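The board lies squarely on the bed, its edges parallel to the bed's with even margins at (180–265, 170–285), and is let go. Now the first stroke.

```bash
cat >> h.py <<'E'
N=.025
def at(y,z): return [*pw(0,y),z+N]
def stroke():
    if r.move_l(at(-.243,.150),vel=.13,guard=30): print("early",T.current_ee_pos())
    h=r.move_l(at(-.2455,.122),vel=.05,guard=22)
    print("bottom",h,np.array(T.current_ee_pos())[2]-N,np.round(T.current_wrist_force(),1))
    r.hold(.1)
    r.move_l(at(-.228,.262),vel=.15); r.hold(.3)
E
python3 - <<'E'
from h import *
gripper_to(0,20)
r.move_l([*pw(-.2,-.2),.30],vel=.25)
r.move_l(at(-.228,.275),vel=.2)
print(r.move_l(at(-.228,.225),vel=.04,guard=3),np.array(T.current_ee_pos())[2]-N)
stroke(); print(T.current_t())
im=vision.snapshot("side"); print([np.round(d["at"],3) for d in models.mark_of("lever_grip","side")],[np.round(d["at"],3) for d in models.mark_of("foot_under","side")])
cv2.imwrite("pics/d.png",cv2.resize(im[100:260,220:460],(750,500),interpolation=cv2.INTER_CUBIC)[:,:,::-1])
E
```

```text
True 0.2401939222271657
bottom True 0.13748159965639906 [-2.1  0.1  9.1]
21.9417
[array([ 0.563, -0.117,  0.246])] [array([0.606, 0.104, 0.053])]
```

View pics/d.png

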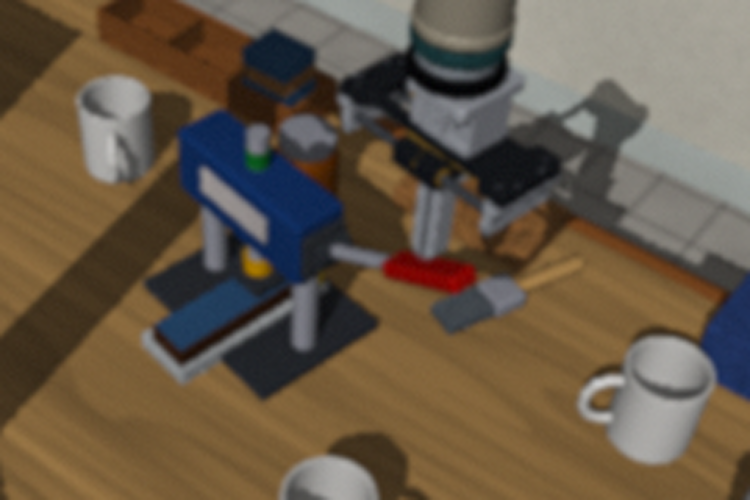

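After the first stroke the lever is back up (grip at (430,270)), and the foot is down by about 5 to 6 mm, so the stroke counted. Three more.

```bash
python3 - <<'E'
from h import *
for i in range(3):
    stroke()
    if i<2:
        vision.snapshot("side"); print([np.round(d["at"],3) for d in models.mark_of("foot_under","side")][:1],[np.round(d["at"],3) for d in models.mark_of("lever_grip","side")][:1])
r.move_l(at(-.228,.30),vel=.2); r.move_l([*pw(-.2,-.2),.33],vel=.25); r.hold(.3)
im=vision.snapshot("side"); 
for t in ["foot_under","lever_grip","tile_board","bed_spot"]: print(t,[np.round(d["at"],3) for d in models.mark_of(t,"side")][:3])
print(T.current_t())
tp=vision.snapshot("top")
cv2.imwrite("pics/e.png",np.hstack([cv2.resize(im[100:260,220:460],(480,400),interpolation=cv2.INTER_CUBIC),cv2.resize(tp[140:240,240:320],(320,400),interpolation=cv2.INTER_CUBIC)])[:,:,::-1])
E
```

```text
bottom True 0.13751033698036186 [-2.3  0.2 10.1]
[array([0.608, 0.099, 0.049])] [array([ 0.567, -0.116,  0.244])]
bottom True 0.13759629466791032 [-2.5  1.4 10.2]
[array([0.608, 0.101, 0.046])] [array([ 0.561, -0.116,  0.246])]
bottom True 0.13770394796373003 [-2.8  0.9  9.9]
foot_under [array([0.608, 0.103, 0.043])]
lever_grip [array([ 0.56 , -0.119,  0.245])]
tile_board [array([0.255, 0.35 , 0.003]), array([0.574, 0.108, 0.016])]
bed_spot [array([0.572, 0.112, 0.02 ])]
32.6917
```

View pics/e.png

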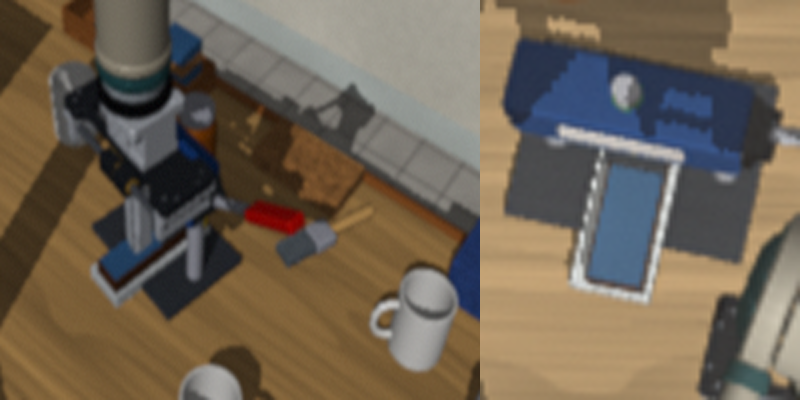

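The board is still square on the bed (top crop, (570–680, 155–300)), and the lever is up. The arm hides the ram in the side view, so I'll move it clear and compare the ram's height with the start.

```bash
python3 - <<'E'
from h import *
r.move_l([.32,-.12,.36],vel=.3); r.hold(.2)
im=vision.snapshot("side"); a=cv2.imread("pics/side0.png")[:,:,::-1]
cv2.imwrite("pics/f.png",np.hstack([cv2.resize(x[125:225,260:340],(400,500),interpolation=cv2.INTER_CUBIC) for x in (a,im)])[:,:,::-1])
k=vision.get_calibration("side");o=k["orientation"];Rc=R.from_quat([o[1],o[2],o[3],o[0]])
for z in (.205,.226,.232,.238,.250):
    c=Rc.inv().apply(np.array([*P,z])-k["position"]); print(z,(k["fx"]*c[0]/c[2]+k["cx"]-260)*5,(k["fy"]*c[1]/c[2]+k["cy"]-125)*5)
print(T.current_t())
E
```

```text
0.205 210.62497653464789 135.41609187501578
0.226 210.48485407585247 108.49797480742154
0.232 210.44414140313307 100.67689815904487
0.238 210.40312128241425 92.7967594494929
0.25 210.3201446605368 76.85659938679024
33.4333
```

View pics/f.png

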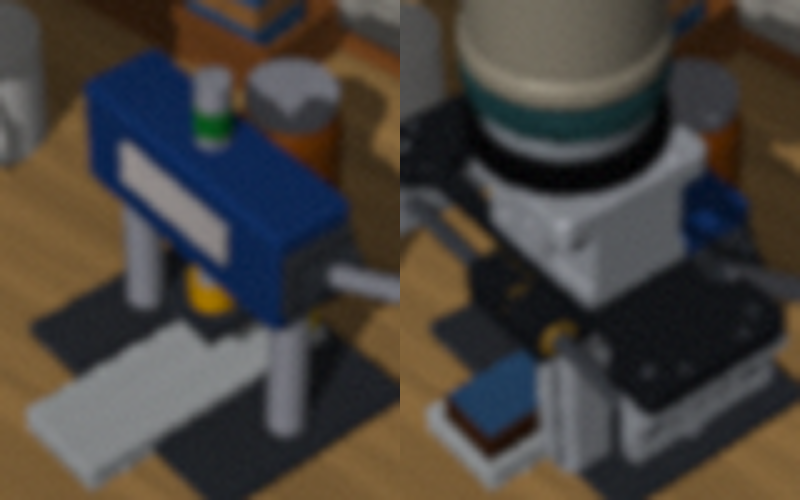

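The arm still hides the ram on the right; the left half shows the starting ram top at (212,75). I'll swing the arm to the left.

```bash
python3 - <<'E'
from h import *
j=np.array(T.current_joints()); j[0]+=1.5; r.movej(j); r.hold(.3)
im=vision.snapshot("side"); a=cv2.imread("pics/side0.png")[:,:,::-1]
cv2.imwrite("pics/g.png",np.hstack([cv2.resize(x[125:225,260:340],(400,500),interpolation=cv2.INTER_CUBIC) for x in (a,im)])[:,:,::-1])
print([np.round(d["at"],3) for d in models.mark_of("lever_grip","side")][:1],T.current_ee_pos(),T.current_t())
E
```

```text
[array([ 0.649, -0.45 ,  0.001])] [0.14191267 0.31088652 0.3594877 ] 35.5417
```

View pics/g.png

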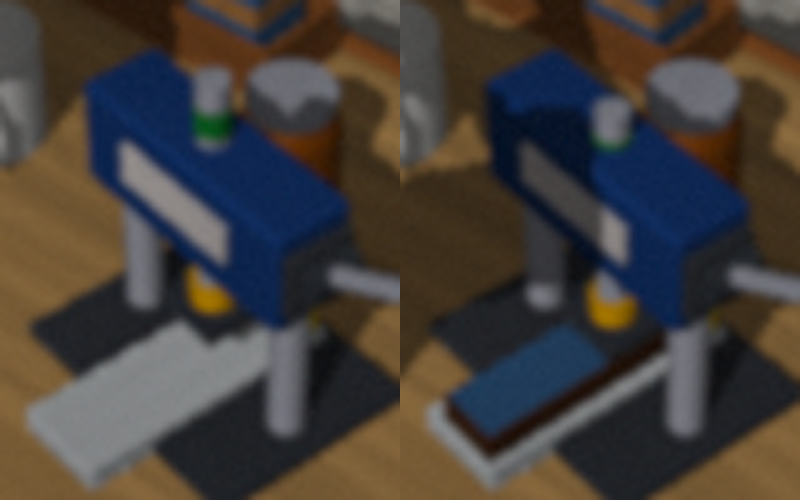

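The ram top has moved from row 70 to about 98 and the green ring from 112 to 143. That is about 29 to 31 px, or 22 to 24 mm. I'll measure it more exactly before handing in.

```bash
python3 - <<'E'
import cv2,numpy as np
g=cv2.imread("pics/g.png").astype(float)
for off,n in ((0,"before"),(400,"after")):
    p=g[40:200,off+200:off+224].mean(1); gr=p[:,1]-p.max(1,initial=0,where=np.array([1,0,1],bool)); red=p[:,2]
    i=int(np.argmax(gr)); d=np.gradient(red); j=int(np.argmin(d[:120])); k=int(np.argmax(d[:80]))
    print(n,"green onset row",40+np.argmax(gr>gr.max()*.4),"steepest fall",40+j,"top edge",40+k)
E
```

```text
before green onset row 115 steepest fall 117 top edge 71
after green onset row 140 steepest fall 142 top edge 97
```

```bash
python3 - <<'E'
from h import *
a=cv2.imread("pics/side0.png"); n=np.mean([vision.snapshot("side")[:,:,::-1].astype(float) for _ in range(4)],0).astype(np.uint8)
k=vision.get_calibration("side")
up=lambda x:cv2.resize(x[125:225,260:340],None,fx=10,fy=10,interpolation=cv2.INTER_CUBIC)
A,B=up(a),up(n)
for (r0,r1,c0,c1) in [(125,215,380,470),(130,200,390,465),(125,200,385,440),(120,225,370,480)]:
    m=cv2.matchTemplate(B[:,360:500],A[r0:r1,c0:c1],cv2.TM_CCOEFF_NORMED); _,s,_,l=cv2.minMaxLoc(m); print("shift px(10x)",l[1]-r0,l[0]+360-c0,round(s,3))
print("expect 18mm 47.6, 24mm 63")
for n_,X in (("a",a),("b",n)): print(n_,[tuple(X[y,302]) for y in range(136,158)])
E
```

```text
shift px(10x) 61 0 0.796
shift px(10x) 61 0 0.837
shift px(10x) 59 -1 0.732
shift px(10x) 60 -1 0.759
expect 18mm 47.6, 24mm 63
a [(np.uint8(22), np.uint8(52), np.uint8(90)), (np.uint8(43), np.uint8(62), np.uint8(94)), (np.uint8(77), np.uint8(82), np.uint8(97)), (np.uint8(106), np.uint8(102), np.uint8(105)), (np.uint8(117), np.uint8(109), np.uint8(108)), (np.uint8(119), np.uint8(111), np.uint8(110)), (np.uint8(119), np.uint8(111), np.uint8(110)), (np.uint8(121), np.uint8(113), np.uint8(112)), (np.uint8(122), np.uint8(114), np.uint8(114)), (np.uint8(121), np.uint8(112), np.uint8(113)), (np.uint8(117), np.uint8(111), np.uint8(109)), (np.uint8(94), np.uint8(100), np.uint8(85)), (np.uint8(59), np.uint8(87), np.uint8(48)), (np.uint8(35), np.uint8(81), np.uint8(19)), (np.uint8(26), np.uint8(79), np.uint8(8)), (np.uint8(28), np.uint8(80), np.uint8(11)), (np.uint8(52), np.uint8(87), np.uint8(41)), (np.uint8(85), np.uint8(89), np.uint8(73)), (np.uint8(99), np.uint8(81), np.uint8(72)), (np.uint8(93), np.uint8(61), np.uint8(47)), (np.uint8(86), np.uint8(43), np.uint8(22)), (np.uint8(83), np.uin
[... 316 characters left out ...]
), np.uint8(54)), (np.uint8(59), np.uint8(49), np.uint8(47)), (np.uint8(90), np.uint8(76), np.uint8(71)), (np.uint8(111), np.uint8(100), np.uint8(97)), (np.uint8(118), np.uint8(110), np.uint8(109)), (np.uint8(119), np.uint8(112), np.uint8(111)), (np.uint8(119), np.uint8(112), np.uint8(111)), (np.uint8(120), np.uint8(112), np.uint8(112)), (np.uint8(120), np.uint8(113), np.uint8(112)), (np.uint8(120), np.uint8(112), np.uint8(113)), (np.uint8(115), np.uint8(111), np.uint8(107)), (np.uint8(89), np.uint8(99), np.uint8(79)), (np.uint8(67), np.uint8(79), np.uint8(43)), (np.uint8(71), np.uint8(55), np.uint8(19)), (np.uint8(81), np.uint8(41), np.uint8(13)), (np.uint8(82), np.uint8(37), np.uint8(13))]
```

The cap edge and the template match give a shift of about 6.0 px, or roughly 23 mm. That fits four strokes (6.3 px expected) and rules out three (4.8 px).

```bash
python3 -c "
from plant import r
print(r.sign_off())"
```

```text
the job is handed in; nothing more can be done
None
```

I handed the job in: the tile board lies square on the bed against the end stop, and four full strokes moved the ram about 23 mm by camera (24 mm nominal). The lever is back up and the arm is clear, but the sign-off returned no verdict.

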